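# Load the grain dish into the dish reader

### The arm

A 6-joint arm with a two-finger parallel gripper is mounted at the origin on the work surface; the furniture and walls round the work are solid. World frame = base frame: x ahead of the robot, y to its left, z up, the work surface at z = 0. Lengths are in m, angles in rad, forces in N, time in s.
With the tool pointing down it reaches from about 0.425 to 0.95 m from the base axis. Payload 14.7 kg.
Tool frame: the origin (TCP) lies between the finger pads; the fingertips stand 8 mm ahead of it and the grasp point (between the pads) lies 11 mm behind it; z points along the fingers, y is the line along which they close (so a half turn about z gives the same grasp; the last joint's range is limited). The gripper opens to 85 mm and grips with 20 to 120 N. Pads are 22 mm wide; open, the fingers measure 114 mm over their backs; the gripper's body (76 mm by 85 mm) begins 54 mm behind the grasp point. The pads swing forward as they close: fully open they stand 13 mm farther back than shut.
Start: joints at [-1.156, 0.48, 1.596, -0, 1.065, -0.047], TCP at [0.29, -0.582, 0.239] pointing down, gripper open.
Joint ranges: [-2.75, 2.75], [-0.82, 2.05], [0.23, 2.67], [-1.56, 4.7], [0.09, 2.69], [-2.92, 2.92]. Speed limits (rad/s): [1.89, 1.89, 2.39, 3.01, 3.01, 3.01].

### API

Orientations are given as a unit quaternion [w, x, y, z].
In Python, from bench import bot gives the robot as it stands.
- The arm moves only by the tool drive_tool, never from a script. Its argument "series" is a list that holds one entry, the list of rows, each a list of 7 numbers: the shift along the tool's x, y, z in m, then the turn, a rotation vector about the tool's x, y, z in degrees, then the finger opening in m, from 0 to 0.0854. In form: [[[tx, ty, tz, rx, ry, rz, claw], ...]]. A call has 1 to 20 rows; each row shifts and turns the commanded pose from where the row before left it, along the tool's axes as they then stand; what a row does not reach is not made up. A row lasts 1/12 s, in which the tool goes at most 41.7 mm and 7.16 degrees, less where a joint would pass 70% of its speed; a pose out of reach is approached as far as the arm can. A call with a gripper value outside its range is refused whole. The fingers move at their own pace and stop on an object; "force" is the grip in N (left out, the last holds). Time passes only in rows, so rows that do not move let the fingers close. It gives the time, the measured TCP pose, the force, the opening and the grip force at its end, in the units of the state.
- bot.read_state(): the state, without advancing time (a new reading comes with each control period).
- bot.get_image(name): name is "scene" or "side" or "wrist"; returns the picture (400x640x3 uint8, red, green, blue); there is no depth.
- bot.camera_params(name): a dict with "fx", "fy", "cx", "cy" (pixels), "view" (4x4, takes a point from world to camera coordinates); the wrist camera has in their place "hand_eye" (4x4, takes a point from camera to tool coordinates, whose origin is the TCP and whose axes are the flange's). Camera axes: x right, y up, looking along -z (the intrinsics and any distortion apply to the point x, -y, -z); pixel columns grow to the right and rows downward; lengths in m; the calibration is good to about 2 mm. A picture is of the moment at which its call begins: read the wrist's pose just before it. camera_params takes no time and is no camera call.
- bot.finish_job(): hands the job in; it is judged then, once.
The state is a dict: "clock": time; "qpos": joint angles; "qvel": joint speeds; "joint_torque": joint torques, N m; "tool_pos": TCP position; "ee_rot": TCP orientation; "wrist_force": force on the tool from outside, world axes, zero at the start; "moment": the same for the moment, N m; "gripper_width": opening from 0.0 (shut) to 1.0 (fully open); "grasp_force": force on a finger pad.
Only numpy, scipy, OpenCV 4.12 (cv2) and the standard library are available. Lean on these libraries where they do the work, as an engineer would, in place of code of your own. Each camera call takes 0.05 s, during which the arm holds its last target. There are 200 camera calls.

### The job

Load the dish of grain into the dish reader: slide the reader's grey cover fully open, push the dish along the bench into the bay until it is home against the two rubber stops, then slide the cover fully shut over it. The dish is filled loosely, so keep it flat on the bench all the way, neither lifting nor tipping it, and leave the green-capped vial and the lidded moisture dish where they stand.

Things in the scene. Friction and masses are not known exactly. Their poses are not given: they have to be found in the camera images.
- reader: White bench-top dish reader, fixed, 140 x 250 mm. Origin: on the bench at the centre of its bay, where the dish's centre lies when home. Own x points into the bay (the dish goes in along +x), z up. Bay: floor level with the bench, walls at y = +/-53 mm, 35 mm high. Round rubber stops, 10 mm diameter, at x = 47, y = +/-27 mm. Rear spine with display: x 54 to 86 mm, 61 mm high, y -69 to 181 mm.
- bay_mouth (a point): Middle of the bay's open mouth, on the bench, at reader x = -53 mm, y = 0. The mouth flares to about 120 mm wide; the bay narrows to 106 mm from reader x = -26 mm inward. The outer cheek ends at reader y = -69 mm. Axes are the reader's.
- block_top (a point): Centre of the top of the reader's electronics block, 36 mm above the bench, at reader x = 0, y = +120 mm; the block spans reader x -53 to 54 mm, y 60 to 181 mm. The open cover parks above it. Axes are the reader's.
- cover (a joint): Slide of the grey cover along the reader's y, in m: 0 = shut over the bay, growing towards the reader's +y up to 0.120 = fully open. Stays where left (friction 1.5 N). A flat plate 111 mm (x) by 126 mm (y), top 42 mm above the bench, with an apron in front (reader x -60 to -55 mm, from the plate down to 5 mm above the bench) that closes the bay's mouth.
- cover_grip (a point): Point in the black grip bar on top of the cover, 60 mm above the bench; at reader x = -5, y = -18 mm when shut, moving with the cover. Axes are the reader's. The bar is 54 mm long along x, 14 mm wide along y and stands 26 mm up from the plate (42 to 68 mm above the bench).
- grain_dish: Round black dish filled with pale grain, 98 mm diameter, 18 mm high, about 0.24 kg, loose on the bench in front of the reader's mouth. Origin: centre of its underside; own z up.
- moisture_dish: Bystander: small round aluminium dish with a knobbed lid, 60 mm diameter, 34 mm high. Origin: centre of its underside.
- green_vial: Bystander: upright sample vial with green cap, 32 mm diameter, 72 mm high. Origin: centre of its underside.
- power_strip_2: White mains power strip lying on the bench beyond the dish, fixed: 265 mm long along its own y, 52 mm wide, 39 mm high, with two black plugs standing up to 95 mm above the bench. Origin: middle of its underside.
Mind the look-alikes: they are no part of the job. Leave any orange look-alike of the grain_dish alone.

How it is judged:
On the way, in this order (a step that is already met when the one before it is completed fails the run):
1. the cover is fully open (within 10 mm of its end) (value of joint cover above 0.11 m), for 0.2 s.
2. the dish is home in the bay (x of grain_dish in the frame of reader above -0.006 m and horizontal distance between grain_dish and reader below 0.008 m), for 0.2 s.
At the end, for the whole second after the job is handed in: The cover is shut to within 5 mm; the dish rests flat on the bay floor, its centre within 8 mm of the bay's centre and no more than 6 mm short of the stops (all of step 2 and value of joint cover below 0.005 m and height (world z) of grain_dish below 0.003 m and angle between grain_dish's own z axis and vertical below 0.05 rad and linear speed of grain_dish below 0.01 m/s); the robot touches nothing.
It fails at once if the grain dish is lifted more than 12 mm off the bench or tipped more than 0.15 rad (height (world z) of grain_dish above 0.012 m or angle between grain_dish's own z axis and vertical above 0.15 rad).
It fails at once if the green-capped vial or the moisture dish is moved more than 20 mm (distance of any of moisture_dish, green_vial from where it was at the start of the episode above 0.02 m).
It also fails if it takes over 64 s, if anything falls off the work surface, if the arm or the gripper's body presses on something with over 40 N, if the wrist force passes 120 N, or if a joint passes its speed limit or range.

## Working session

There is one attempt and no reset: what is moved stays moved. The work goes in short steps, Python scripts to look and compute and a tool call to move; the robot and the scene stay as the last step left them, time stands still between calls to the robot, and variables do not carry over. Pictures are saved under pics/ and viewed, at most 12 in all, crops included, and the job is handed in when it is done.

Besides the shell and the picture viewer there is one more tool, called after ">>>" by a JSON object that holds its "method" and its "body", one argument or row to a line. drive_tool: Moves the arm, as the interface text tells. Its arguments: {"type":"object","properties":{"series":{"type":"array"},"force":{"type":"number"}},"required":["series"]}

```bash
mkdir -p pics; ls; python3 - <<'E'
from bench import bot
import cv2
for n in ("scene","side"):
    cv2.imwrite(f"pics/{n}1.png",bot.get_image(n)[:,:,::-1])
    print(n,bot.camera_params(n))
print(bot.camera_params("wrist"));print(bot.read_state())
E
```

```text
pics
scene {'fx': 423.42346357956404, 'fy': 423.42346357956404, 'cx': 320.3743537899435, 'cy': 201.8890634994806, 'view': array([[ 0.64190207, -0.76654884,  0.01909494, -0.50726044],
       [ 0.56666651,  0.49100446,  0.66166735, -0.14364128],
       [-0.51657604, -0.41390518,  0.74955433, -0.95672379],
       [ 0.        ,  0.        ,  0.        ,  1.        ]])}
side {'fx': 513.1406968877366, 'fy': 513.1406968877366, 'cx': 317.3647401168885, 'cy': 189.77798575392467, 'view': array([[ 0.89210529, -0.45128742,  0.02208664, -0.53639934],
       [ 0.22980838,  0.49528758,  0.83778179,  0.00163403],
       [-0.38901961, -0.74231387,  0.5455583 , -1.38920848],
       [ 0.        ,  0.        ,  0.        ,  1.        ]])}
{'fx': 346.6519568026721, 'fy': 346.6519568026721, 'cx': 313.314921360574, 'cy': 198.96798061707818, 'hand_eye': array([[ 1.46830631e-04,  9.56949578e-01,  2.90254171e-01,
         7.45956027e-02],
       [ 9.99999832e-01, -3.03389390e-04,  4.94386496e-04,
        -9.79663163e-04],
       [ 5.61162985e-04,  2.90254050e-01, -9.56949461e-01,
        -1.36005593e-01],
       [ 0.00000000e+00,  0.00000000e+00,  0.00000000e+00,
         1.00000000e+00]])}
{'clock': 0.1, 'qpos': array([-1.15559770e+00,  4.80774200e-01,  1.59679862e+00, -2.07692267e-05,
        1.06508721e+00, -4.65948794e-02]), 'qvel': array([-0.00095225, -0.00212984, -0.00157536, -0.00061489, -0.00037127,
        0.00134434]), 'joint_torque': array([ 3.46225708e-03, -9.52255011e+01, -4.31038892e+01,  3.45559101e-05,
        5.09938618e-03, -3.19495871e-05]), 'tool_pos': array([ 0.28948509, -0.58158755,  0.23873783]), 'ee_rot': array([-5.22981760e-04,  9.73460273e-01,  2.28855437e-01, -1.06731435e-04]), 'wrist_force': array([0.64508951, 0.45484469, 0.53569588]), 'moment': array([ 0.0348126 ,  0.00237346, -0.03122576]), 'grasp_force': 0.0, 'gripper_width': 0.9979206327397343}
```

View pics/scene1.png

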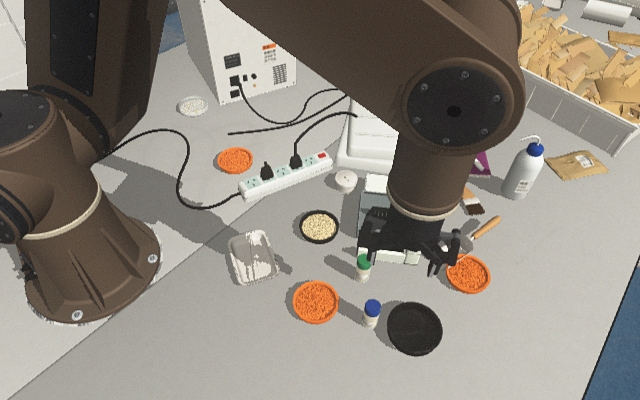

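View pics/side1.png

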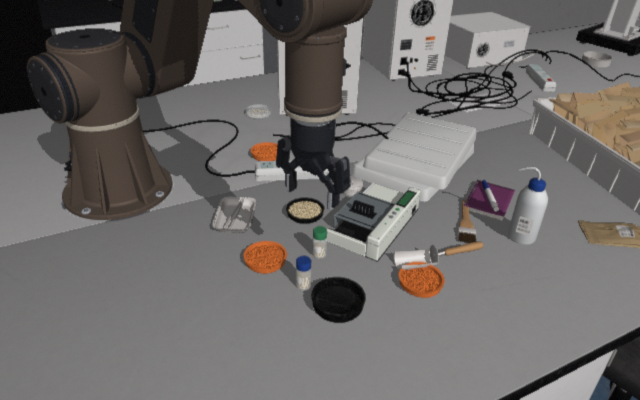

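The grain dish is at scene (319,226) / side (305,210). The green vial is at scene (363,267), the moisture dish at scene (345,180), and the reader is around side (375,215), partly hidden by the arm in the scene view.

```bash
cat > h.py <<'E'
from bench import bot
import numpy as np, cv2
from scipy.spatial.transform import Rotation as R
def ray(n,px,st=None):
    p=bot.camera_params(n)
    d=np.array([(px[0]-p["cx"])/p["fx"],-(px[1]-p["cy"])/p["fy"],-1])
    if n=="wrist":
        T=np.eye(4);q=st["ee_rot"];T[:3,:3]=R.from_quat([q[1],q[2],q[3],q[0]]).as_matrix();T[:3,3]=st["tool_pos"]
        C=T@p["hand_eye"]
    else: C=np.linalg.inv(p["view"])
    return C[:3,3],C[:3,:3]@d
def onz(n,px,z,st=None):
    o,d=ray(n,px,st); return (o+d*(z-o[2])/d[2]).round(4)
E
python3 - <<'E'
from h import *
import pickle
st=bot.read_state(); im=bot.get_image("wrist"); pickle.dump(st,open("st1.pkl","wb"))
cv2.imwrite("pics/wrist1.png",im[:,:,::-1])
s=cv2.imread("pics/side1.png")[160:280,270:430]
cv2.imwrite("pics/side1c.png",cv2.resize(s,None,fx=5,fy=5,interpolation=cv2.INTER_CUBIC))
print("dish",onz("scene",(319,226),.015),onz("side",(305,210),.015))
print("vial",onz("scene",(364,258),.072),onz("side",(320,231),.072))
print("moist",onz("scene",(345,178),.03))
print("strip",onz("scene",(242,187),.039),onz("scene",(330,155),.039))
E
```

```text
dish [ 0.407  -0.3162  0.015 ] [ 0.4041 -0.3197  0.015 ]
vial [ 0.3685 -0.472   0.072 ] [ 0.3641 -0.4783  0.072 ]
moist [ 0.5652 -0.2722  0.03  ]
strip [ 0.3608 -0.0996  0.039 ] [ 0.6007 -0.1921  0.039 ]
```

View pics/wrist1.png

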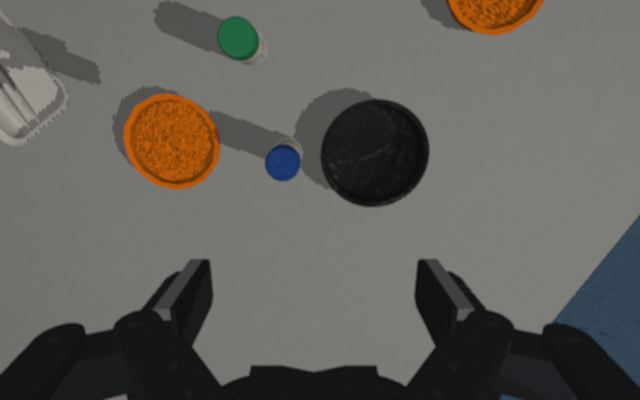

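View pics/side1c.png

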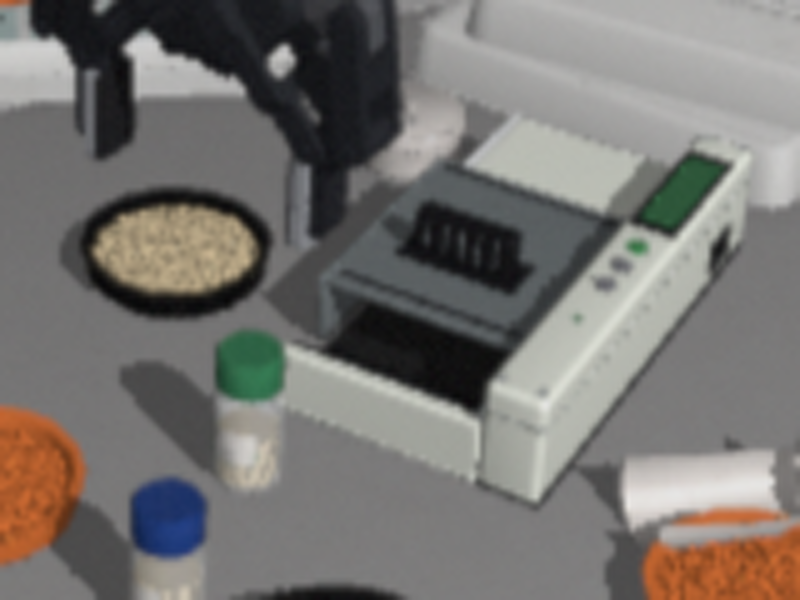

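The side crop shows the cover partly open, with its grip bar at crop (465,245). The spine's top runs from about crop (490,385)/(545,412) to (697,137)/(752,152), and the green vial stands just outside the near cheek. The wrist picture does not contain the reader.

```bash
python3 - <<'E'
from h import *
c=lambda u,v:(270+(u+.5)/5-.5,160+(v+.5)/5-.5)
P={k:onz("side",c(*uv),z)[:2] for k,uv,z in [("s54,-69",(490,385),.061),("s86,-69",(547,414),.061),("s54,181",(697,137),.061),("s86,181",(752,153),.061),("cheek-53,-69",(285,347),.035),("botcorner86,-69",(538,505),0),("block -53,181",(517,113),.036),("coverfront-left",(322,277),.042),("coverback-left",(440,165),.042),("griptop",(470,235),.068)]}
for k,v in P.items(): print(k,v)
m=np.array([[.054,-.069],[.086,-.069],[.054,.181],[.086,.181],[-.053,-.069],[.086,-.069],[-.053,.181]])
w=np.array(list(P.values())[:7])
mc,wc=m.mean(0),w.mean(0)
U,S,Vt=np.linalg.svd((m-mc).T@(w-wc)); A=(Vt.T@np.diag([1,np.linalg.det(Vt.T@U.T)])@U.T)
t=wc-A@mc; print("R",np.degrees(np.arctan2(A[1,0],A[0,0])),t); print((w-(m@A.T+t)).round(4))
inv=lambda p:(A.T@(p-t)).round(4)
for k in("coverfront-left","coverback-left","griptop"): print(k,inv(P[k]))
for n,p in dict(dish=(.4055,-.318),vial=(.366,-.475),moist=(.565,-.272)).items(): print(n,inv(np.array(p)))
E
```

```text
s54,-69 [ 0.4574 -0.529 ]
s86,-69 [ 0.4694 -0.5572]
s54,181 [ 0.6615 -0.399 ]
s86,181 [ 0.6783 -0.4234]
cheek-53,-69 [ 0.4042 -0.4358]
botcorner86,-69 [ 0.4759 -0.5492]
block -53,181 [ 0.6126 -0.3073]
coverfront-left [ 0.4418 -0.4023]
coverback-left [ 0.5439 -0.3414]
griptop [ 0.5042 -0.4334]
R -58.33367697851451 [ 0.48507977 -0.44568232]
[[ 0.0027 -0.0011]
 [-0.0021 -0.0021]
 [-0.006  -0.0024]
 [-0.006   0.0005]
 [ 0.0057  0.001 ]
 [ 0.0044  0.0059]
 [ 0.0013 -0.0017]]
coverfront-left [-0.0596 -0.0141]
coverback-left [-0.0579  0.1048]
griptop [-0.0004  0.0227]
dish [-0.1505 -0.0007]
vial [-0.0376 -0.1167]
moist [-0.1059  0.1592]
```

>>> {"method": "drive_tool", "body": {
  "series": [
    [[0, 0, 0, 0, 0, -6.8, 0.0854], [0, 0, 0, 0, 0, -6.8, 0.0854], [0, 0, 0, 0, 0, -6.8, 0.0854], [0, 0, 0, 0, 0, -6.8, 0.0854], [0, 0, 0, 0, 0, -6.8, 0.0854], [0, 0, 0, 0, 0, -6.8, 0.0854], [0, 0, 0, 0, 0, -6.8, 0.0854], [0, 0, 0, 0, 0, -6.8, 0.0854], [0, 0, 0, 0, 0, -6.8, 0.0854], [0, 0, 0, 0, 0, -6.8, 0.0854], [0, 0, 0, 0, 0, -6.8, 0.0854], [0, 0, 0, 0, 0, -6.8, 0.0854], [0, 0, 0, 0, 0, -6.8, 0.0854], [0, 0, 0, 0, 0, -6.8, 0.0854], [0, 0, 0, 0, 0, 0, 0.0854]]
  ]
}}

```text
clock: 1.4
tool_pos: [0.2896, -0.5818, 0.2391]
ee_rot: [-0.0, 0.485, 0.875, 0.0]
wrist_force: [-0.2, 1.1, -0.1]
gripper_width: 0.999
grasp_force: 0.0
```

>>> {"method": "drive_tool", "body": {
  "series": [
    [[0.002, 0.029, 0, 0, 0, 0, 0.0854], [0.002, 0.029, 0, 0, 0, 0, 0.0854], [0.002, 0.029, 0, 0, 0, 0, 0.0854], [0.002, 0.029, 0, 0, 0, 0, 0.0854], [0.002, 0.029, 0, 0, 0, 0, 0.0854], [0.002, 0.029, 0, 0, 0, 0, 0.0854], [0.002, 0.029, 0, 0, 0, 0, 0.0854], [0.002, 0.029, 0, 0, 0, 0, 0.0854], [0.002, 0.029, 0, 0, 0, 0, 0.0854], [0, 0, 0, 0, 0, 0, 0.0854], [0, 0, 0, 0, 0, 0, 0.0854], [0, 0, 0, 0, 0, 0, 0.0854], [0, 0, 0, 0, 0, 0, 0.0854]]
  ]
}}

```text
clock: 2.48
tool_pos: [0.5015, -0.4301, 0.2392]
ee_rot: [-0.0, 0.488, 0.873, -0.0]
wrist_force: [-0.4, -0.8, -1.5]
gripper_width: 0.998
grasp_force: 0.0
```

```bash
python3 - <<'E'
from h import *
import pickle
st=bot.read_state(); im=bot.get_image("wrist"); pickle.dump(st,open("st2.pkl","wb"))
cv2.imwrite("pics/wrist2.png",im[:,:,::-1]); print(st["clock"],st["tool_pos"],st["ee_rot"],st["qpos"])
E
```

```text
2.4833 [ 0.50152801 -0.43013672  0.23919113] [-1.94996632e-04  4.88420583e-01  8.72608326e-01 -7.27986468e-05] [-7.54665420e-01  4.95623723e-01  1.56963296e+00 -2.67648239e-04
  1.07667916e+00 -1.30477707e+00]
```

View pics/wrist2.png

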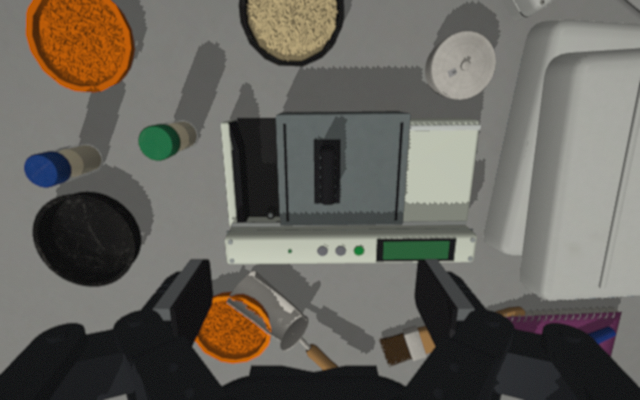

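The wrist view shows the whole reader square to the image. The spine's top corners are about (226,236), (475,235), (475,262) and (227,264). The grip bar is centred near (327,171). The dish's rim spans columns 240–343 with its bottom at row 64, the vial cap is at (158,141) and the moisture dish at (460,65).

```bash
cat >> h.py <<'E'
import os,json
if os.path.exists("rd.json"):
    _y,_x0,_y0=json.load(open("rd.json"))
    A=np.array([[np.cos(_y),-np.sin(_y)],[np.sin(_y),np.cos(_y)]]);T0=np.array([_x0,_y0])
    inv=lambda p:(A.T@(np.asarray(p)[:2]-T0)).round(4)
E
python3 - <<'E'
from h import *
import pickle
st=pickle.load(open("st2.pkl","rb"))
f=lambda u,v,z:onz("wrist",(u,v),z,st)[:2]
w=np.array([f(226,236,.061),f(475,235,.061),f(475,262,.061),f(227,264,.061),f(223,123,.035),f(480,122,.036)])
m=np.array([[.054,-.069],[.054,.181],[.086,.181],[.086,-.069],[-.053,-.069],[-.053,.181]])
mc,wc=m.mean(0),w.mean(0)
H=(m-mc).T@(w-wc); th=np.arctan2(H[0,1]-H[1,0],H[0,0]+H[1,1])
A=np.array([[np.cos(th),-np.sin(th)],[np.sin(th),np.cos(th)]]); t=wc-A@mc
json.dump([th,*t],open("rd.json","w"))
print(np.degrees(th),t,((w-t)@A-m).round(4).tolist())
inv=lambda p:(A.T@(p-t)).round(4)
im=cv2.imread("pics/wrist2.png")
g=cv2.inRange(im,(0,0,0),(40,40,40))[130:210,308:348]; n=cv2.moments(g,True); u,v=308+n["m10"]/n["m00"],130+n["m01"]/n["m00"]
print("grip",u,v,inv(f(u,v,.064)),"tool",inv(st["tool_pos"][:2]))
print("dish L/R",inv(f(240,14,.018)),inv(f(343,14,.018)),"bottom",inv(f(291,64,.018)))
print("vial",inv(f(158,141,.072)),"moist",inv(f(460,63,.028)))
q=st["ee_rot"];print("tool yaw-180 vs reader:",np.degrees(2*np.arctan2(q[2],q[1])-th)-180)
E
```

```text
-58.12414216864982 [ 0.48731412 -0.44276254] [[0.0003, 0.0026], [0.0007, -0.0039], [-0.0021, -0.0001], [-0.0014, 0.0013], [0.001, 0.0018], [0.0015, -0.0017]]
grip 326.889466840052 170.71456436931078 [-0.0109  0.0318] tool [-0.0032  0.0187]
dish L/R [-0.1496 -0.0477] [-0.149   0.0478] bottom [-0.106  -0.0014]
vial [-0.0399 -0.1155] moist [-0.1051  0.1572]
tool yaw-180 vs reader: -0.3495069605602339
```

>>> {"method": "drive_tool", "body": {
  "series": [
    [[0.002, 0.003, 0.03, 0, 0, 0, 0.0854], [0.002, 0.003, 0.03, 0, 0, 0, 0.0854], [0.002, 0.003, 0.03, 0, 0, 0, 0.0854], [0.001, 0.003, 0.03, 0, 0, 0, 0.07], [0, 0.001, 0.03, 0, 0, 0, 0.06], [0, 0, 0.02, 0, 0, 0, 0.05], [0, 0, 0.01, 0, 0, 0, 0.04], [0, 0, 0, 0, 0, 0, 0.03], [0, 0, 0, 0, 0, 0, 0.01], [0, 0, 0, 0, 0, 0, 0.0], [0, 0, 0, 0, 0, 0, 0.0], [0, 0, 0, 0, 0, 0, 0.0], [0, 0, 0, 0, 0, 0, 0.0], [0, 0, 0, 0, 0, 0, 0.0]]
  ],
  "force": 30
}}

```text
clock: 3.7
tool_pos: [0.5103, -0.4173, 0.0604]
ee_rot: [0.001, 0.487, 0.873, -0.0]
wrist_force: [-0.9, -0.8, 6.0]
gripper_width: 0.155
grasp_force: 33.6
```

>>> {"method": "drive_tool", "body": {
  "series": [
    [[0, 0.005, 0, 0, 0, 0, 0], [0, 0.01, 0, 0, 0, 0, 0], [0, 0.012, 0, 0, 0, 0, 0], [0, 0.012, 0, 0, 0, 0, 0], [0, 0.012, 0, 0, 0, 0, 0], [0, 0.008, 0, 0, 0, 0, 0], [0, 0.004, 0, 0, 0, 0, 0], [0, 0.002, 0, 0, 0, 0, 0], [0, 0, 0, 0, 0, 0, 0], [0, 0, 0, 0, 0, 0, 0]]
  ]
}}

```text
clock: 4.53
tool_pos: [0.566, -0.3825, 0.0604]
ee_rot: [0.001, 0.487, 0.873, 0.0]
wrist_force: [0.0, 2.4, 9.0]
gripper_width: 0.153
grasp_force: 33.9
```

>>> {"method": "drive_tool", "body": {
  "series": [
    [[0, 0.002, 0, 0, 0, 0, 0], [0, 0.002, 0, 0, 0, 0, 0], [0, 0.001, 0, 0, 0, 0, 0], [0, 0, 0, 0, 0, 0, 0], [0, 0, 0, 0, 0, 0, 0]]
  ]
}}

```text
clock: 4.95
tool_pos: [0.5678, -0.3813, 0.0604]
ee_rot: [-0.001, 0.487, 0.873, -0.001]
wrist_force: [-17.5, -10.9, 13.6]
gripper_width: 0.151
grasp_force: 34.6
```

>>> {"method": "drive_tool", "body": {
  "series": [
    [[0, -0.002, 0, 0, 0, 0, 0.02], [0, -0.002, 0, 0, 0, 0, 0.05], [0, 0, 0, 0, 0, 0, 0.06], [0, 0, 0, 0, 0, 0, 0.06], [0, 0, -0.03, 0, 0, 0, 0.06], [0, 0, -0.03, 0, 0, 0, 0.06], [0, 0, -0.03, 0, 0, 0, 0.06], [0.026, -0.012, 0, 0, 0, 0, 0.06], [0.026, -0.012, 0, 0, 0, 0, 0.06], [0.026, -0.012, 0, 0, 0, 0, 0.06], [0.026, -0.012, 0, 0, 0, 0, 0.06], [0.026, -0.012, 0, 0, 0, 0, 0.06], [0.026, -0.012, 0, 0, 0, 0, 0.06], [0.026, -0.012, 0, 0, 0, 0, 0.06], [0.026, -0.012, 0, 0, 0, 0, 0.06], [0, 0, 0, 0, 0, 0, 0.06], [0, 0, 0, 0, 0, 0, 0.06], [0, 0, 0, 0, 0, 0, 0.06]]
  ]
}}

```text
clock: 6.45
tool_pos: [0.3759, -0.256, 0.1497]
ee_rot: [0.001, 0.487, 0.873, -0.0]
wrist_force: [-0.6, -0.5, -0.1]
gripper_width: 0.704
grasp_force: 0.0
```

```bash
python3 - <<'E'
from h import *
import pickle
st=bot.read_state(); im=bot.get_image("wrist"); pickle.dump(st,open("st3.pkl","wb"))
cv2.imwrite("pics/wrist3.png",im[:,:,::-1]); print(st["clock"],st["tool_pos"],inv(st["tool_pos"]))
s=bot.get_image("scene"); cv2.imwrite("pics/scene3.png",s[60:300,180:480,::-1].repeat(2,0).repeat(2,1))
E
```

```text
6.45 [ 0.3759485 -0.2560176  0.1497026] [-0.2174  0.004 ]
```

View pics/wrist3.png

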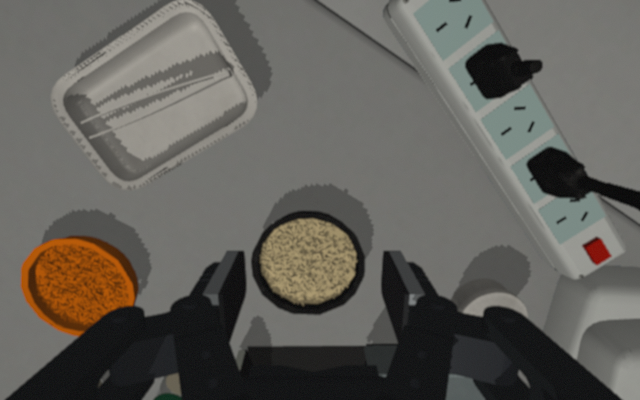

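View pics/scene3.png

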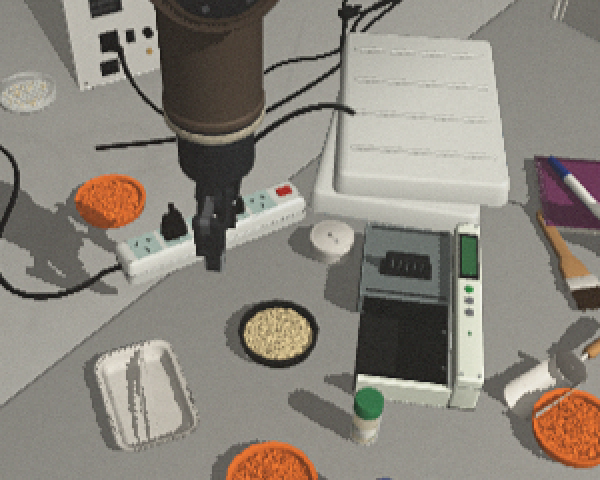

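The wrist view shows the dish's rim over columns 252–364 and rows 211–313, the strip's near edge running from (388,10) to (575,275), and plugs at (500,70) and (560,170). The scene view shows the cover parked open over the block, the bay empty, and the vial and moisture dish standing where they were.

```bash
python3 - <<'E'
from h import *
import pickle
st=pickle.load(open("st3.pkl","rb"))
f=lambda u,v,z:inv(onz("wrist",(u,v),z,st))
print("rim L R T B",f(252,262,.017),f(364,262,.017),f(308,211,.017),f(308,313,.012))
print("strip near edge",f(388,10,.039),f(480,140,.039),f(575,275,.039),"plugs",f(500,70,.08),f(560,170,.08),"tray",f(160,180,.03),f(257,90,.03))
E
```

```text
rim L R T B [-0.1545 -0.048 ] [-0.1541  0.0481] [-0.2005  0.0004] [-0.1    -0.0005]
strip near edge [-0.3433  0.0529] [-0.2605  0.1229] [-0.1533  0.2132] plugs [-0.3047  0.1091] [-0.2477  0.1541] tray [-0.2301 -0.1113] [-0.2949 -0.0345]
```

>>> {"method": "drive_tool", "body": {
  "series": [
    [[0, -0.004, 0.03, 0, 0, 0, 0.06], [0.002, 0, 0.03, 0, 0, 0, 0.06], [0, 0, 0.03, 0, 0, 0, 0.06], [0, 0, 0.025, 0, 0, 0, 0.06], [0, 0, 0.015, 0, 0, 0, 0.06], [0, 0, 0.007, 0, 0, 0, 0.06], [0, 0, 0.003, 0, 0, 0, 0.06], [0, 0, 0, 0, 0, 0, 0.06], [0, 0, 0, 0, 0, 0, 0.06]]
  ]
}}

```text
clock: 7.3
tool_pos: [0.3711, -0.2563, 0.0099]
ee_rot: [0.0, 0.487, 0.873, -0.0]
wrist_force: [-0.4, 0.0, -0.2]
gripper_width: 0.704
grasp_force: 0.0
```

>>> {"method": "drive_tool", "body": {
  "series": [
    [[-0.003, 0, 0, 0, 0, 0, 0.06], [-0.004, 0, 0, 0, 0, 0, 0.06], [-0.004, 0, 0, 0, 0, 0, 0.06], [-0.004, 0, 0, 0, 0, 0, 0.06], [-0.005, 0, 0, 0, 0, 0, 0.06], [-0.006, 0, 0, 0, 0, 0, 0.06], [-0.007, 0, 0, 0, 0, 0, 0.06], [-0.007, 0, 0, 0, 0, 0, 0.06], [-0.007, 0, 0, 0, 0, 0, 0.06], [-0.007, 0, 0, 0, 0, 0, 0.06], [-0.007, 0, 0, 0, 0, 0, 0.06], [-0.007, 0, 0, 0, 0, 0, 0.06], [-0.006, 0, 0, 0, 0, 0, 0.06], [-0.005, 0, 0, 0, 0, 0, 0.06], [-0.003, 0, 0, 0, 0, 0, 0.06], [0, 0, 0, 0, 0, 0, 0.06]]
  ]
}}

```text
clock: 8.63
tool_pos: [0.4141, -0.3264, 0.0093]
ee_rot: [0.0, 0.487, 0.873, -0.0]
wrist_force: [0.1, -0.0, 0.9]
gripper_width: 0.701
grasp_force: 0.2
```

```bash
python3 - <<'E'
from h import *
st=bot.read_state(); s=bot.get_image("side")[160:280,270:430]; w=bot.get_image("wrist")[100:400,:]
print(st["tool_pos"],inv(st["tool_pos"]))
a=cv2.resize(s,(400,300),interpolation=cv2.INTER_CUBIC); b=cv2.resize(w,(640,300))[:,120:520]
cv2.imwrite("pics/c4.png",np.hstack([a,b])[:,:,::-1])
E
```

```text
[ 0.41411445 -0.32639644  0.0093222 ] [-0.1375 -0.0007]
```

View pics/c4.png

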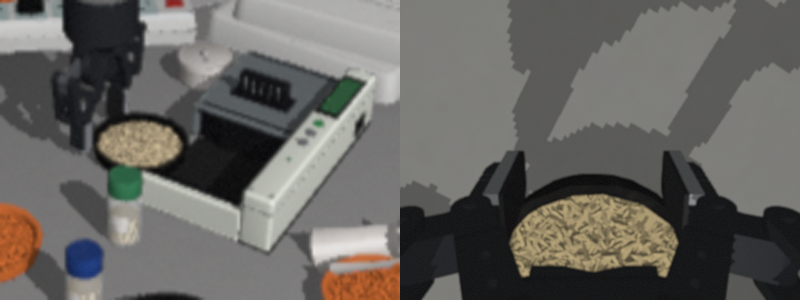

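The side view (left half) shows the dish flat at the bay's mouth. The wrist view (right half) shows its rim centred between the two fingers, so the push is straight.

>>> {"method": "drive_tool", "body": {
  "series": [
    [[-0.003, 0, 0, 0, 0, 0, 0.06], [-0.005, 0, 0, 0, 0, 0, 0.06], [-0.006, 0, 0, 0, 0, 0, 0.06], [-0.006, 0, 0, 0, 0, 0, 0.06], [-0.006, 0, 0, 0, 0, 0, 0.06], [-0.006, 0, 0, 0, 0, 0, 0.06], [-0.006, 0, 0, 0, 0, 0, 0.06], [-0.006, 0, 0, 0, 0, 0, 0.06], [-0.006, 0, 0, 0, 0, 0, 0.06], [-0.006, 0, 0, 0, 0, 0, 0.06], [-0.006, 0, 0, 0, 0, 0, 0.06], [-0.005, 0, 0, 0, 0, 0, 0.06], [-0.004, 0, 0, 0, 0, 0, 0.06], [-0.003, 0, 0, 0, 0, 0, 0.06], [-0.002, 0, 0, 0, 0, 0, 0.06], [0, 0, 0, 0, 0, 0, 0.06]]
  ]
}}

```text
clock: 10.07
tool_pos: [0.4537, -0.3907, 0.0093]
ee_rot: [0.0, 0.487, 0.873, -0.0]
wrist_force: [-0.3, 0.5, 0.1]
gripper_width: 0.7
grasp_force: 0.2
```

>>> {"method": "drive_tool", "body": {
  "series": [
    [[-0.002, 0, 0, 0, 0, 0, 0.06], [-0.002, 0, 0, 0, 0, 0, 0.06], [-0.001, 0, 0, 0, 0, 0, 0.06], [0, 0, 0, 0, 0, 0, 0.06]]
  ]
}}

```text
clock: 10.4
tool_pos: [0.4563, -0.3948, 0.0094]
ee_rot: [0.0, 0.487, 0.873, -0.0]
wrist_force: [-0.1, 1.4, -0.4]
gripper_width: 0.707
grasp_force: 0.4
```

>>> {"method": "drive_tool", "body": {
  "series": [
    [[-0.002, 0, 0, 0, 0, 0, 0.06], [-0.002, 0, 0, 0, 0, 0, 0.06], [-0.001, 0, 0, 0, 0, 0, 0.06], [0, 0, 0, 0, 0, 0, 0.06]]
  ]
}}

```text
clock: 10.73
tool_pos: [0.459, -0.3992, 0.0093]
ee_rot: [0.0, 0.487, 0.873, -0.0]
wrist_force: [-0.3, 0.4, -0.2]
gripper_width: 0.704
grasp_force: 0.3
```

>>> {"method": "drive_tool", "body": {
  "series": [
    [[-0.002, 0, 0, 0, 0, 0, 0.06], [-0.001, 0, 0, 0, 0, 0, 0.06], [0, 0, 0, 0, 0, 0, 0.06]]
  ]
}}

```text
clock: 10.98
tool_pos: [0.4605, -0.4017, 0.0093]
ee_rot: [0.0, 0.487, 0.873, -0.0]
wrist_force: [0.5, 0.1, -0.2]
gripper_width: 0.707
grasp_force: 0.4
```

TCP is now at about reader x = −0.049 and there is no stop force yet, so I'll creep on.

>>> {"method": "drive_tool", "body": {
  "series": [
    [[-0.002, 0, 0, 0, 0, 0, 0.06], [-0.001, 0, 0, 0, 0, 0, 0.06], [0, 0, 0, 0, 0, 0, 0.06]]
  ]
}}

```text
clock: 11.23
tool_pos: [0.4617, -0.4039, 0.0092]
ee_rot: [-0.0, 0.487, 0.873, 0.0]
wrist_force: [-1.4, 2.1, 0.8]
gripper_width: 0.705
grasp_force: 1.4
```

>>> {"method": "drive_tool", "body": {
  "series": [
    [[-0.002, 0, 0, 0, 0, 0, 0.06], [0, 0, 0, 0, 0, 0, 0.06]]
  ]
}}

```text
clock: 11.4
tool_pos: [0.462, -0.4046, 0.009]
ee_rot: [-0.001, 0.487, 0.873, 0.0]
wrist_force: [-4.0, 7.1, 3.7]
gripper_width: 0.7
grasp_force: 4.5
```

```bash
python3 - <<'E'
from h import *
st=bot.read_state(); s=bot.get_image("scene")
print(st["tool_pos"],inv(st["tool_pos"]),st["wrist_force"])
b=s[140:280,270:450]; cv2.imwrite("pics/c5.png",cv2.resize(b,None,fx=4,fy=4,interpolation=cv2.INTER_CUBIC)[:,:,::-1])
E
```

```text
[ 0.461999   -0.40461172  0.00896649] [-0.0458 -0.0014] [-4.0239557   7.11839739  3.67159412]
```

View pics/c5.png

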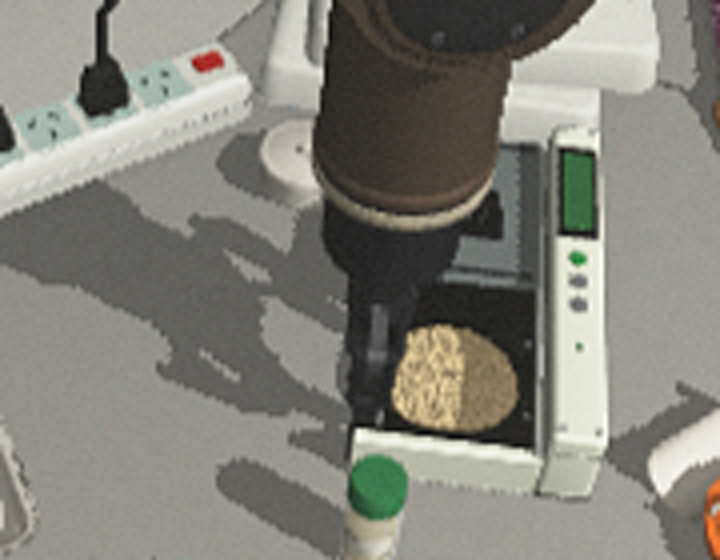

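The dish lies against the stops, with the force rising to 8 N at the expected TCP position. In the picture the grain disc is at (455,378), deep in the bay. Next I'll hold briefly, back off, lift, and return to the cover's grip.

>>> {"method": "drive_tool", "body": {
  "series": [
    [[0, 0, 0, 0, 0, 0, 0.06], [0, 0, 0, 0, 0, 0, 0.06], [0.003, 0, 0, 0, 0, 0, 0.06], [0.005, 0, 0, 0, 0, 0, 0.06], [0.006, 0, 0, 0, 0, 0, 0.06], [0.006, 0, 0, 0, 0, 0, 0.06], [0, 0, -0.01, 0, 0, 0, 0.06], [0, 0, -0.03, 0, 0, 0, 0.06], [0, 0, -0.04, 0, 0, 0, 0.06], [0, 0, -0.04, 0, 0, 0, 0.06], [0, 0, 0, 0, 0, 0, 0.06]]
  ]
}}

```text
clock: 12.37
tool_pos: [0.4553, -0.3913, 0.1372]
ee_rot: [0.005, 0.487, 0.873, -0.001]
wrist_force: [2.9, -2.2, 1.7]
gripper_width: 0.705
grasp_force: 0.0
```

>>> {"method": "drive_tool", "body": {
  "series": [
    [[-0.014, 0.026, 0, 0, 0, 0, 0.06], [-0.014, 0.026, 0, 0, 0, 0, 0.06], [-0.014, 0.026, 0, 0, 0, 0, 0.06], [-0.014, 0.026, 0, 0, 0, 0, 0.06], [0, 0, 0, 0, 0, 0, 0.06], [0, 0, 0, 0, 0, 0, 0.06], [0, 0, 0, 0, 0, 0, 0.06]]
  ]
}}

```text
clock: 12.95
tool_pos: [0.5699, -0.3815, 0.1295]
ee_rot: [-0.0, 0.487, 0.873, -0.0]
wrist_force: [0.5, 0.5, -0.9]
gripper_width: 0.702
grasp_force: 0.0
```

```bash
python3 - <<'E'
from h import *
st=bot.read_state(); im=bot.get_image("wrist")
print(st["clock"],st["tool_pos"],inv(st["tool_pos"]))
m=cv2.inRange(im,(140,120,70),(235,215,170)); hs=cv2.cvtColor(im,cv2.COLOR_RGB2HSV)
g=cv2.inRange(hs,(14,60,60),(30,200,255)); g=cv2.morphologyEx(g,cv2.MORPH_CLOSE,np.ones((7,7)))
c=max(cv2.findContours(g,0,2)[0],key=cv2.contourArea); (u,v),r=cv2.minEnclosingCircle(c)
print("grain",u,v,r,inv(onz("wrist",(u,v),.015,st)))
cv2.imwrite("pics/w6.png",im[:,:,::-1])
E
```

```text
12.95 [ 0.56988146 -0.38150038  0.12953504] [-0.0084  0.1025]
grain 177.58352661132812 205.95584106445312 57.83295440673828 [-0.0023  0.    ]
```

View pics/w6.png

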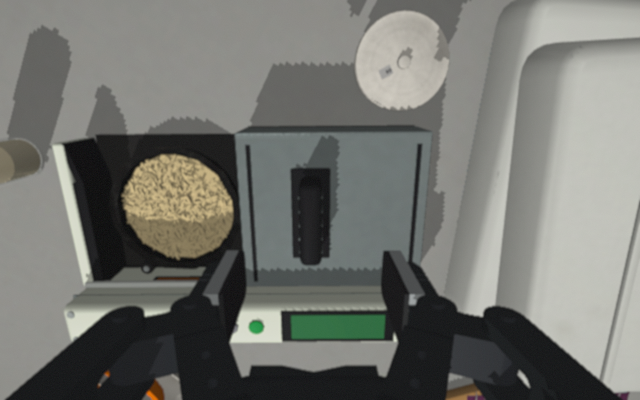

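The dish is home, with the grain centre at (178,206), i.e. reader (−0.002, 0). The grip bar at (311,215) is centred between the open fingers.

>>> {"method": "drive_tool", "body": {
  "series": [
    [[0, 0, 0.025, 0, 0, 0, 0.06], [0, 0, 0.025, 0, 0, 0, 0.06], [0, 0, 0.013, 0, 0, 0, 0.05], [0, 0, 0.006, 0, 0, 0, 0.04], [0, 0, 0, 0, 0, 0, 0.02], [0, 0, 0, 0, 0, 0, 0], [0, 0, 0, 0, 0, 0, 0], [0, 0, 0, 0, 0, 0, 0], [0, 0, 0, 0, 0, 0, 0], [0, 0, 0, 0, 0, 0, 0]]
  ],
  "force": 30
}}

```text
clock: 13.83
tool_pos: [0.5687, -0.3829, 0.0611]
ee_rot: [-0.001, 0.487, 0.873, -0.001]
wrist_force: [-13.2, -10.2, -3.7]
gripper_width: 0.155
grasp_force: 32.8
```

>>> {"method": "drive_tool", "body": {
  "series": [
    [[0, -0.005, 0, 0, 0, 0, 0], [0, -0.01, 0, 0, 0, 0, 0], [0, -0.012, 0, 0, 0, 0, 0], [0, -0.012, 0, 0, 0, 0, 0], [0, -0.012, 0, 0, 0, 0, 0], [0, -0.012, 0, 0, 0, 0, 0], [0, -0.012, 0, 0, 0, 0, 0], [0, -0.012, 0, 0, 0, 0, 0], [0, -0.012, 0, 0, 0, 0, 0], [0, -0.008, 0, 0, 0, 0, 0], [0, -0.005, 0, 0, 0, 0, 0], [0, -0.004, 0, 0, 0, 0, 0], [0, -0.002, 0, 0, 0, 0, 0], [0, 0, 0, 0, 0, 0, 0], [0, 0, 0, 0, 0, 0, 0]]
  ]
}}

```text
clock: 15.08
tool_pos: [0.4693, -0.4452, 0.0611]
ee_rot: [0.001, 0.488, 0.873, -0.0]
wrist_force: [-0.5, -1.7, 6.1]
gripper_width: 0.15
grasp_force: 34.3
```

>>> {"method": "drive_tool", "body": {
  "series": [
    [[0, -0.002, 0, 0, 0, 0, 0], [0, -0.002, 0, 0, 0, 0, 0], [0, 0, 0, 0, 0, 0, 0], [0, 0, 0, 0, 0, 0, 0]]
  ]
}}

```text
clock: 15.42
tool_pos: [0.4667, -0.4468, 0.0611]
ee_rot: [0.001, 0.488, 0.873, -0.0]
wrist_force: [6.2, 1.9, 5.7]
gripper_width: 0.155
grasp_force: 34.3
```

>>> {"method": "drive_tool", "body": {
  "series": [
    [[0, -0.001, 0, 0, 0, 0, 0], [0, 0, 0, 0, 0, 0, 0], [0, 0, 0, 0, 0, 0, 0]]
  ]
}}

```text
clock: 15.67
tool_pos: [0.4666, -0.4469, 0.0611]
ee_rot: [0.001, 0.488, 0.873, 0.0]
wrist_force: [12.5, 6.6, 3.8]
gripper_width: 0.156
grasp_force: 34.2
```

At the shut stop: 120 mm travelled, with the force rising against it. I'll release and lift clear.

>>> {"method": "drive_tool", "body": {
  "series": [
    [[0, 0.001, 0, 0, 0, 0, 0.01], [0, 0, 0, 0, 0, 0, 0.03], [0, 0, 0, 0, 0, 0, 0.045], [0, 0, 0, 0, 0, 0, 0.045], [0, 0, 0, 0, 0, 0, 0.045], [0, 0, -0.02, 0, 0, 0, 0.045], [0, 0, -0.03, 0, 0, 0, 0.045], [0, 0, -0.03, 0, 0, 0, 0.045], [0, 0, -0.03, 0, 0, 0, 0.045], [0, 0, -0.03, 0, 0, 0, 0.045], [0, 0, 0, 0, 0, 0, 0.045], [0, 0, 0, 0, 0, 0, 0.045]]
  ]
}}

```text
clock: 16.67
tool_pos: [0.467, -0.4466, 0.2021]
ee_rot: [0.002, 0.487, 0.873, -0.001]
wrist_force: [-0.1, -0.5, -0.3]
gripper_width: 0.531
grasp_force: 0.0
```

```bash
python3 - <<'E'
from h import *
st=bot.read_state(); im=bot.get_image("wrist"); print(st["tool_pos"],st["wrist_force"])
cv2.imwrite("pics/w7.png",im[:,:,::-1])
E
```

```text
[ 0.46701618 -0.44661811  0.2021229 ] [-0.14744725 -0.45408718 -0.26950893]
```

View pics/w7.png

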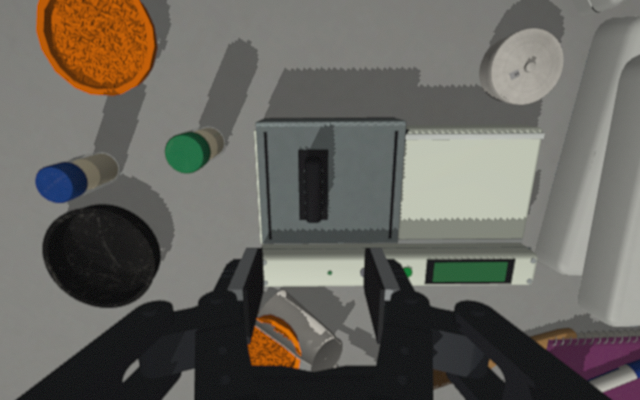

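The cover spans (258–403, 122–243), fully shut over the bay. The vial at (187,150) and the moisture dish at (522,66) are undisturbed, and the gripper is clear.

```bash
python3 -c "
from bench import bot
print(bot.finish_job())"
```

```text
the job is handed in; nothing more can be done
None
```

I loaded the dish home against the stops and shut the cover fully over it. The vial and moisture dish look undisturbed, the gripper is clear, and I handed the job in at about 17 s (the hand-in gave no verdict).

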